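Line up the grey inks by shade on the illustrator's ledge

TASK

Line up the four grey-to-black ink jars (the red jar is not one of them) on the wooden ledge in order of shade, one standing upright in the middle of each round blue pad: the palest on the pad beside the white end block, then darker and darker, with the black one beside the black end block. Set the jars down, do not drop them or tip them over.

Things in the scene. Friction and masses are not known exactly. Their poses are not given: they have to be found in the camera images.
- ink_pale: screw-capped cylindrical ink jar, 42 mm diameter up to 45 mm height, then a cap of 33 mm diameter up to 62 mm in all; about 130 g; jar and cap are both pale grey, nearly white (the palest). Starts standing on the table. Origin: centre of its underside, z up its axis.
- ink_mid: screw-capped cylindrical ink jar, 42 mm diameter up to 45 mm height, then a cap of 33 mm diameter up to 62 mm in all; about 130 g; jar and cap are both middle grey (second palest). Starts standing on the table. Origin: centre of its underside, z up its axis.
- ink_dark: screw-capped cylindrical ink jar, 42 mm diameter up to 45 mm height, then a cap of 33 mm diameter up to 62 mm in all; about 130 g; jar and cap are both dark grey, clearly darker than the middle grey one but not black (second darkest). Starts standing on the table. Origin: centre of its underside, z up its axis.
- ink_black: screw-capped cylindrical ink jar, 42 mm diameter up to 45 mm height, then a cap of 33 mm diameter up to 62 mm in all; about 130 g; jar and cap are both black (the darkest). Starts standing on the table. Origin: centre of its underside, z up its axis.
- pad_1: round blue pad, 52 mm diameter, 3 mm thick, fixed on a pale wooden ledge (84 x 356 mm, top 20 mm above the table): the pad at the robot's right-hand (-y) end. Jars stand on its top face, 23 mm above the table. The four pads form a straight row, 72 mm between centres. Origin: centre of the pad's underside; x across the ledge, y along the row (robot's right to left, turned up to 0.25 rad), z up.
- pad_2: round blue pad, 52 mm diameter, 3 mm thick, fixed on a pale wooden ledge (84 x 356 mm, top 20 mm above the table): second from the robot's right. Jars stand on its top face, 23 mm above the table. The four pads form a straight row, 72 mm between centres. Origin: centre of the pad's underside; x across the ledge, y along the row (robot's right to left, turned up to 0.25 rad), z up.
- pad_3: round blue pad, 52 mm diameter, 3 mm thick, fixed on a pale wooden ledge (84 x 356 mm, top 20 mm above the table): third from the robot's right. Jars stand on its top face, 23 mm above the table. The four pads form a straight row, 72 mm between centres. Origin: centre of the pad's underside; x across the ledge, y along the row (robot's right to left, turned up to 0.25 rad), z up.
- pad_4: round blue pad, 52 mm diameter, 3 mm thick, fixed on a pale wooden ledge (84 x 356 mm, top 20 mm above the table): the pad at the robot's left-hand (+y) end. Jars stand on its top face, 23 mm above the table. The four pads form a straight row, 72 mm between centres. Origin: centre of the pad's underside; x across the ledge, y along the row (robot's right to left, turned up to 0.25 rad), z up.
- block_white: white block fixed on the ledge at one end of the row of pads, its centre 54 mm beyond the last pad's centre: 70 mm across the ledge, 26 mm along it, 26 mm high. Which end it is at changes from start to start. Origin: centre of its underside, 20 mm above the table; axes like the pads'.
- block_black: black block fixed on the ledge at one end of the row of pads, its centre 54 mm beyond the last pad's centre: 70 mm across the ledge, 26 mm along it, 26 mm high. Which end it is at changes from start to start. Origin: centre of its underside, 20 mm above the table; axes like the pads'.
There are look-alikes about, which are no part of the job. What is shaped like the ink_pale but yellow is not meant.

How it is judged:
By the outcome, as a careful person would: the job done as asked, in the order asked, and still so for the second after the job is handed in, with the robot touching nothing.
It also fails if it takes over 106 s, if anything falls off the work surface, if the arm or the gripper's body presses on something with over 40 N, if the wrist force passes 120 N, or if a joint passes its speed limit or range.

ROBOT

A 6-joint arm with a two-finger parallel gripper is mounted at the origin on the work surface. World frame = base frame: x ahead of the robot, y to its left, z up, the work surface at z = 0. Lengths are in m, angles in rad, forces in N, time in s.
With the tool pointing down it reaches from about 0.35 to 0.925 m from the base axis. Payload 6.4 kg.
Tool frame: the origin (TCP) lies at the very end of the fingers, on their centre line; the grasp point (between the pads) lies 19 mm behind it (tcp_to_grasp is the distance from the TCP to the grasp point, in m); z points along the fingers, x is the direction in which the jaws open and shut, and the axes are right-handed (so a half turn about z gives the same grasp; the last joint's range is limited). The gripper opens to 94 mm and grips with 3 to 60 N. Pads are 16 mm wide; open, the fingers measure 119 mm over their backs; the gripper's body (75 mm by 177 mm) begins 78 mm behind the grasp point.
Start: joints at [-1.484, 0.245, 1.558, -0, 1.339, -0.174], TCP at [0.168, -0.628, 0.205] pointing down, gripper open.
Joint ranges: [-3.13, 3.13], [-1.02, 2.26], [0.13, 2.54], [-0.95, 4.09], [0.21, 2.88], [-2.74, 2.74]. Speed limits (rad/s): [2.57, 2.57, 3.14, 3.14, 3.14, 3.14].

INTERFACE

Orientations are given as a unit quaternion [x, y, z, w].
In Python, from workcell import read_state, get_image, hand_in, tcp_to_grasp gives the robot as it stands. The module is installed in compiled form; this text tells all that it offers.
- The arm moves only by the tool play_rows, never from a script. Its argument "rows" is text: rows parted by semicolons, each of 5 numbers parted by spaces: the shift along the tool's x, y, z in cm, then the turn about the tool's z in rad, then the opening, from 0 (shut) to 1 (fully open). A call has exactly 8 rows; each row shifts and turns the pose as measured when the row begins, along the tool's axes as they then stand; what a row does not reach is not made up. A row lasts 1/8 s, in which the tool goes at most 62.5 mm and 10.7 degrees, less where a joint would pass 70% of its speed; a pose out of reach is approached as far as the arm can. A call is refused whole if a number of a shift passes 6.25 or a number of a turn 0.188, either way. A call with a gripper value outside its range is refused whole. The fingers move at their own pace and stop on an object; the grip force is fixed at half the most. Time passes only in rows, so rows that do not move let the fingers close, or fill a call up. It gives the time, the measured TCP pose, the force and the opening at its end, in the units of the state.
- read_state(): the state, without advancing time (a new reading comes with each control period).
- get_image(name): name is "side" or "top"; returns a dict with "image" (420x560x3 uint8, red, green, blue), "camera_matrix" (3x3 intrinsics, pixels), "rvec" (rotation vector, rad) and "tvec" (3), from world to camera coordinates, as OpenCV has them. Camera axes: x right, y down, z forward; pixel columns grow to the right and rows downward; lengths in m; the calibration is good to about 2 mm. A picture is of the moment at which its call begins. There is no depth.
- hand_in(): hands the job in, once; it reports no verdict.
The state is a dict: "t": time; "joints": joint angles; "qvel": joint speeds; "effort": joint torques, N m; "tool_pos": TCP position; "tool_rot": TCP orientation; "ft_force": force on the tool from outside, world axes, zero at the start; "ft_torque": the same for the moment, N m; "grip_width": finger opening in m.
Only numpy, scipy, OpenCV 4.12 (cv2) and the standard library are available. Lean on these libraries where they do the work, as an engineer would, in place of code of your own. Each camera call takes 0.05 s, during which the arm holds its last target. There are 200 camera calls.

## Working session

There is one attempt and no reset: what is moved stays moved. The work goes in short steps, Python scripts to look and compute and a tool call to move; the robot and the scene stay as the last step left them, time stands still between calls to the robot, and variables do not carry over. Pictures are saved under pics/ and viewed, about 12 in all and at most 16, crops included, and the job is handed in when it is done.

Besides the shell and the picture viewer there is one more tool, called after ">>>" as name(argument=value, ...), one argument or row to a line, values as JSON. play_rows: Moves the arm, as the interface text tells. Its arguments: {"type":"object","properties":{"rows":{"type":"string"}},"required":["rows"]}

```bash
mkdir -p pics; python3 - <<'E'
from workcell import *
import cv2
s=read_state();print(s,tcp_to_grasp)
for n in("top","side"):
    d=get_image(n);cv2.imwrite(f"pics/{n}0.png",d["image"][:,:,::-1]);print(n,d["camera_matrix"],d["rvec"],d["tvec"])
E
```

```text
{'t': 0.0, 'joints': array([-1.48411631e+00,  2.45799224e-01,  1.55903245e+00, -6.25040632e-06,
        1.33868671e+00, -1.74107369e-01]), 'qvel': array([ 0.00109189,  0.00143712, -0.00071239, -0.00037213, -0.000196  ,
        0.00040471]), 'effort': array([-2.19260459e-03, -4.15834880e+01, -3.14604235e+01,  6.84300950e-02,
        3.32755689e-02, -1.35720516e-04]), 'tool_pos': array([ 0.16754262, -0.62740398,  0.20434495]), 'tool_rot': array([ 7.93045276e-01, -6.09161935e-01, -6.52686899e-04, -7.07896606e-04]), 'ft_force': array([-0.05398951, -0.28362731, -0.97704116]), 'ft_torque': array([-0.00687907, -0.00433045, -0.03915011]), 'grip_width': 0.09392098804238828} 0.0188
top [[464.62263806   0.         276.73584693]
 [  0.         464.62263806 211.7788035 ]
 [  0.           0.           1.        ]] [ 2.08239837 -2.14176205  0.15440926] [0.03747652 0.51205282 0.97549723]
side [[396.08397158   0.         278.4009949 ]
 [  0.         396.08397158 212.31346079]
 [  0.           0.           1.        ]] [ 0.46390624 -2.72116584  1.19700802] [0.49514184 0.15004821 0.81380694]
```

View pics/top0.png

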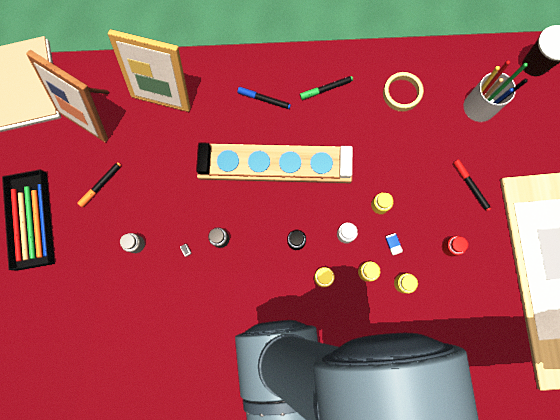

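View pics/side0.png

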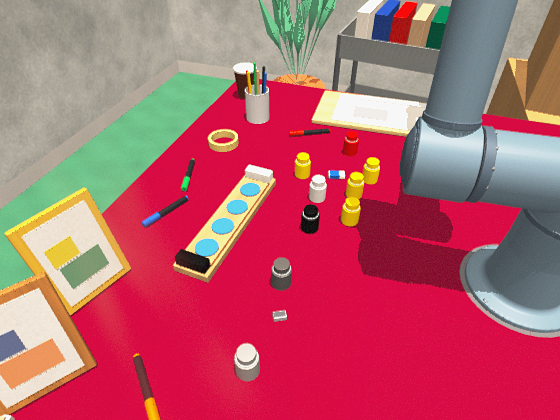

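The top view shows the white jar at (348,232), a light grey one at (132,242), a dark grey one at (219,237) and the black one at (297,240). The red jar is at (458,245) and the yellow look-alikes are at (383,203), (325,277), (370,271) and (406,283). The ledge has the black block at its left end (204,158) and the white block at its right end (346,160). I'll enlarge this to confirm the jars.

```bash
python3 - <<'E'
import cv2,numpy as np
a=cv2.imread("pics/top0.png")
def c(i,x,y,w,h,k):return cv2.resize(i[y:y+h,x:x+w],None,fx=k,fy=k,interpolation=cv2.INTER_CUBIC)
r1=c(a,190,136,170,50,4.7)
t=np.hstack([c(a,x-17,y-17,34,34,5.8) for x,y in((132,242),(219,237),(297,240),(348,232))])
w=790;cv2.imwrite("pics/crop1.png",np.vstack([r1[:,:w],t[:,:w] if t.shape[1]>=w else cv2.copyMakeBorder(t,0,0,0,w-t.shape[1],0)]))
for x,y in((132,242),(219,237),(297,240),(348,232)):print(a[y-2:y+3,x-2:x+3].mean((0,1)))
E
```

```text
[205.52 215.12 221.92]
[166.32 180.24 193.24]
[71.48 76.96 82.68]
[255.   255.   254.76]
```

View pics/crop1.png

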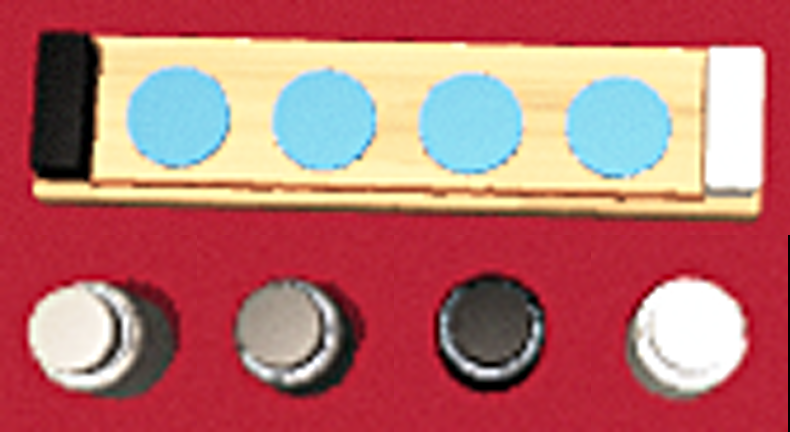

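```bash
cat >h.py <<'E'
import numpy as np,cv2
from workcell import *
from scipy.spatial.transform import Rotation as R
def bp(d,uv,z):
    M=cv2.Rodrigues(np.array(d["rvec"],float))[0];t=np.array(d["tvec"],float).ravel()
    r=M.T@np.linalg.inv(d["camera_matrix"])@np.array([*uv,1.]);c=-M.T@t
    return (c+r*(z-c[2])/r[2])[:2]
def prj(d,p):
    return cv2.projectPoints(np.array(p,float).reshape(-1,3),np.array(d["rvec"],float),np.array(d["tvec"],float),d["camera_matrix"],None)[0][:,0]
E
python3 - <<'E'
from h import *
np.set_printoptions(precision=4,suppress=True)
T=get_image("top");S=get_image("side")
J=dict(mid=((128.3,241.5),(246,353)),dark=((216.3,235),(282,265)),black=((296.2,238.7),(311,211)),pale=((348.2,230.5),(318,182)))
for k,(a,b) in J.items():print(k,bp(T,a,.062),bp(S,b,.062))
P=[bp(T,a,.023) for a in((321.7,163),(290.2,162.2),(259.1,161.5),(227.9,160.9))]
print(np.array(P),np.linalg.norm(np.diff(P,axis=0),axis=1))
v=P[3]-P[0];print("yaw",np.arctan2(-v[0],v[1]))
S2=S["image"][:,:,::-1][130:400,150:390]
cv2.imwrite("pics/s1.png",cv2.resize(S2,None,fx=2.2,fy=2.2,interpolation=cv2.INTER_CUBIC))
M=R.from_quat(read_state()["tool_rot"]).as_matrix();print(M)
E
```

```text
mid [0.4548 0.3458] [0.4566 0.3524]
dark [0.4633 0.1542] [0.4613 0.1602]
black [ 0.4503 -0.0176] [ 0.4506 -0.0093]
pale [ 0.4646 -0.1292] [ 0.4632 -0.1161]
[[ 0.6273 -0.0819]
 [ 0.6317 -0.0099]
 [ 0.6359  0.0614]
 [ 0.6399  0.1335]] [0.072  0.0715 0.0721]
yaw -0.05857853826189269
[[ 0.2579 -0.9662 -0.0001]
 [-0.9662 -0.2579  0.0012]
 [-0.0012 -0.0002 -1.    ]]
```

View pics/s1.png

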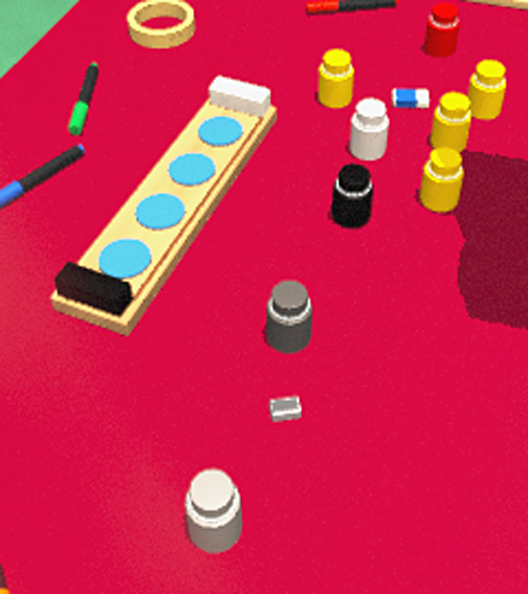

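```bash
cat >>h.py <<'E'
def go(tgt,yaw=-.0586):
    s=read_state();M=R.from_quat(s["tool_rot"]).as_matrix()
    a=np.arctan2(M[1,0],M[0,0]);d=np.array(tgt)-s["tool_pos"]
    c=np.cos(yaw),np.sin(yaw)
    print("t%.2f"%s["t"],"pos",s["tool_pos"].round(4),"grip %.4f"%s["grip_width"],"turn_tool %.3f"%(-(yaw-a)),"shift cm (now axes)",(M.T@d*100).round(2),"(at yaw)",np.round(100*np.array([d[0]*c[0]+d[1]*c[1],d[0]*c[1]-d[1]*c[0],-d[2]]),2),"F",s["ft_force"].round(1))
E
python3 - <<'E'
from h import *
np.set_printoptions(precision=4,suppress=True)
S=get_image("side")
for b in((250.5,189.5),(237.3,206.8),(222.7,225.9),(206.8,247.3)):print("pad",bp(S,b,.023))
for b in((246.8,352.3),(282.3,264.5),(310.5,211.4),(318.2,179.5)):print("jar",bp(S,b,.062))
go((.464,-.123,.15))
E
```

```text
pad [ 0.627  -0.0783]
pad [ 0.632  -0.0066]
pad [0.6371 0.0649]
pad [0.6413 0.1365]
jar [0.4559 0.3509]
jar [0.4611 0.1588]
jar [ 0.4513 -0.0076]
jar [ 0.4653 -0.1258]
t0.25 pos [ 0.1676 -0.6278  0.205 ] grip 0.0936 turn_tool -1.251 shift cm (now axes) [-41.12 -41.65   5.54] (at yaw) [ 26.64 -52.13   5.5 ] F [0.  0.3 0.1]
```

>>> play_rows(
  rows="0 0 0 -0.17 0.75;0 0 0 -0.17 0.75;0 0 0 -0.17 0.75;0 0 0 -0.17 0.75;0 0 0 -0.17 0.75;0 0 0 -0.17 0.75;0 0 0 -0.17 0.75;0 0 0 -0.06 0.75",
)

```text
t: 1.25
tool_pos: [0.1675, -0.6268, 0.2032]
tool_rot: [1.0, -0.009, -0.0, -0.002]
ft_force: [0.3, 0.3, 0.3]
grip_width: 0.0704
```

>>> play_rows(
  rows="2.6 -5.2 0 0 0.75;2.6 -5.2 0 0 0.75;2.6 -5.2 0 0 0.75;2.6 -5.2 0 0 0.75;2.6 -5.2 0 0 0.75;2.6 -5.2 0 0 0.75;2.6 -5.2 0 0 0.75;0 0 0 0 0.75",
)

```text
t: 2.25
tool_pos: [0.3606, -0.2555, 0.2037]
tool_rot: [1.0, -0.01, 0.001, -0.002]
ft_force: [-1.0, -0.6, -0.1]
grip_width: 0.0704
```

```bash
python3 -c "
from h import *
go((.465,-.127,.09))"
```

```text
t2.25 pos [ 0.3606 -0.2555  0.2037] grip 0.0704 turn_tool 0.039 shift cm (now axes) [ 10.16 -13.01  11.43] (at yaw) [  9.67 -13.44  11.37] F [-1.  -0.6 -0.1]
```

>>> play_rows(
  rows="0 0 0 0.04 0.75;2.4 -3.4 1.9 0 0.75;2.4 -3.4 1.9 0 0.75;2.4 -3.4 1.9 0 0.75;2.4 -3.4 1.9 0 0.75;0 0 1.9 0 0.75;0 0 1.9 0 0.75;0 0 0 0 0.75",
)

```text
t: 3.25
tool_pos: [0.4687, -0.1297, 0.0881]
tool_rot: [0.999, -0.034, 0.002, 0.001]
ft_force: [-0.0, -0.7, 0.0]
grip_width: 0.0704
```

```bash
python3 -c "
from h import *
go((.465,-.127,.09))
T=get_image('top');S=get_image('side')
a=T['image'][190:280,300:420,::-1];b=S['image'][120:240,250:400,::-1]
a=cv2.resize(a,(600,450),interpolation=2);b=cv2.resize(b,(600,480),interpolation=2)
cv2.imwrite('pics/a1.png',cv2.resize(np.hstack([a,b[:450]]),(800,300)))
cv2.imwrite('pics/a2.png',a)
for n,d in(('T',T),('S',S)): print(n,prj(d,[read_state()['tool_pos'],[.465,-.127,.062]]))
"
```

```text
t3.25 pos [ 0.4687 -0.1297  0.0881] grip 0.0704 turn_tool -0.010 shift cm (now axes) [-0.38 -0.25 -0.19] (at yaw) [-0.38 -0.25 -0.19] F [-0.  -0.7  0. ]
T [[350.16531669 226.09847722]
 [347.13533624 230.36129865]]
S [[317.64910764 168.82796001]
 [318.44583618 179.24430588]]
```

View pics/a1.png

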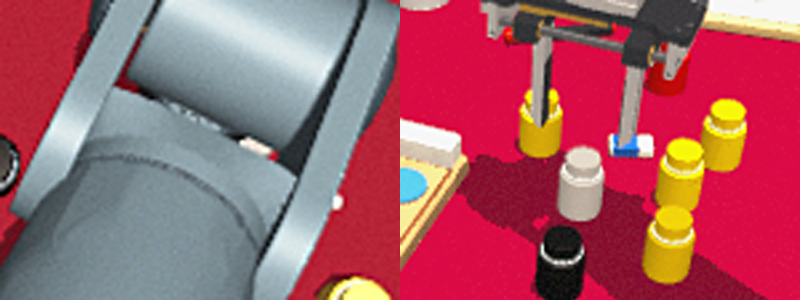

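The side view shows the fingertips at about (303,167) and (335,175), midpoint (319,171), with the pale jar's cap at (318,180). I'll use the known TCP to find the side camera's bias.

```bash
python3 -c "
from h import *
S=get_image('side');p=read_state()['tool_pos']
print(bp(S,(319.2,171.2),p[2])-p[:2], bp(S,(318.2,179.5),.062),bp(S,(318.0,179.2),.062))
"
```

```text
[-0.00644848  0.00862832] [ 0.46530348 -0.12580973] [ 0.46607898 -0.12680647]
```

>>> play_rows(
  rows="-0.35 -0.25 0 -0.01 0.75;0 0 1.6 0 0.75;0 0 1.6 0 0.75;0 0 1.6 0 0.75;0 0 1.5 0 0.75;0 0 1.2 0 0.75;0 0 0 0 0.75;0 0 0 0 0.75",
)

```text
t: 4.4
tool_pos: [0.4676, -0.1287, 0.0108]
tool_rot: [1.0, -0.029, 0.005, 0.003]
ft_force: [-0.7, 0.2, -0.5]
grip_width: 0.0704
```

```bash
python3 -c "
from h import *
go((.465,-.127,.011))
T=get_image('top');S=get_image('side')
b=S['image'][120:240,250:400,::-1]
cv2.imwrite('pics/a3.png',cv2.resize(b,(600,480),interpolation=2))
"
```

```text
t4.40 pos [ 0.4676 -0.1287  0.0108] grip 0.0704 turn_tool -0.000 shift cm (now axes) [-0.27 -0.15 -0.02] (at yaw) [-0.27 -0.15 -0.02] F [-0.7  0.2 -0.5]
```

View pics/a3.png

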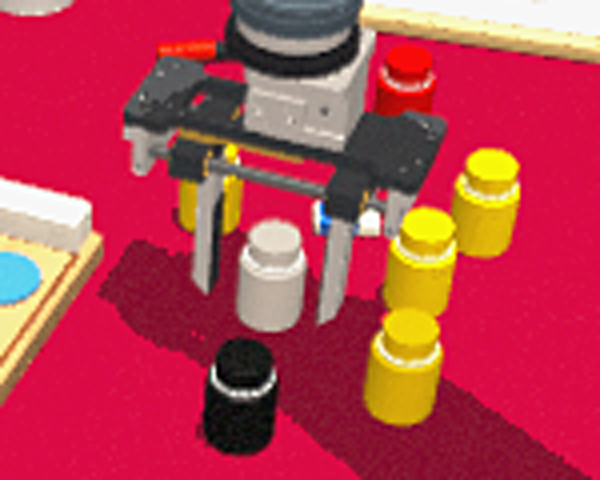

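Fingers straddle the pale jar, well centred. I'll close and lift.

>>> play_rows(
  rows="0 0 0 0 0.35;0 0 0 0 0.2;0 0 0 0 0.2;0 0 0 0 0.2;0 0 -2 0 0.2;0 0 -3 0 0.2;0 0 -4 0 0.2;0 0 -1 0 0.2",
)

```text
t: 5.5
tool_pos: [0.4654, -0.1274, 0.1124]
tool_rot: [1.0, -0.029, 0.003, 0.002]
ft_force: [0.0, 0.6, -1.1]
grip_width: 0.0419
```

```bash
python3 -c "
from h import *
go((.627,-.080,.11))
"
```

```text
t5.50 pos [ 0.4654 -0.1274  0.1124] grip 0.0419 turn_tool -0.000 shift cm (now axes) [15.85 -5.69  0.33] (at yaw) [15.85 -5.68  0.24] F [ 0.   0.6 -1.1]
```

>>> play_rows(
  rows="3 -1.1 0 0 0.2;3 -1.1 0 0 0.2;3 -1.1 0 0 0.2;3 -1.1 0 0 0.2;2 -0.7 0 0 0.2;1.2 -0.4 0 0 0.2;0 0 0 0 0.2;0 0 0 0 0.2",
)

```text
t: 6.5
tool_pos: [0.619, -0.0788, 0.102]
tool_rot: [1.0, -0.03, -0.004, 0.0]
ft_force: [-0.1, 0.1, -1.1]
grip_width: 0.0418
```

```bash
python3 -c "
from h import *
go((.627,-.080,.06))
"
```

```text
t6.50 pos [ 0.619  -0.0788  0.102 ] grip 0.0418 turn_tool -0.002 shift cm (now axes) [0.84 0.07 4.19] (at yaw) [0.81 0.07 4.2 ] F [-0.1  0.1 -1.1]
```

>>> play_rows(
  rows="0.5 0.05 1 0 0.2;0.3 0.05 1 0 0.2;0 0 1 0 0.2;0 0 1 0 0.2;0 0 0.2 0 0.2;0 0 0 0 0.2;0 0 0 0 0.2;0 0 0 0 0.2",
)

```text
t: 7.5
tool_pos: [0.6257, -0.0809, 0.0567]
tool_rot: [1.0, -0.031, -0.004, 0.0]
ft_force: [-0.3, 0.2, -2.2]
grip_width: 0.0417
```

```bash
python3 -c "
from h import *
go((.627,-.080,.034))
S=get_image('side')
b=S['image'][130:250,190:340,::-1]
cv2.imwrite('pics/b1.png',cv2.resize(b,(600,480),interpolation=2))
p=read_state()['tool_pos']
print(prj(S,[[p[0],p[1],p[2]-.011],[p[0],p[1],p[2]+.051]])-[190,130])
"
```

```text
t7.50 pos [ 0.6257 -0.0809  0.0567] grip 0.0417 turn_tool -0.003 shift cm (now axes) [ 0.14 -0.1   2.27] (at yaw) [ 0.12 -0.1   2.27] F [-0.3  0.2 -2.2]
[[60.96370109 51.89798873]
 [59.81306223 31.47971443]]
```

View pics/b1.png

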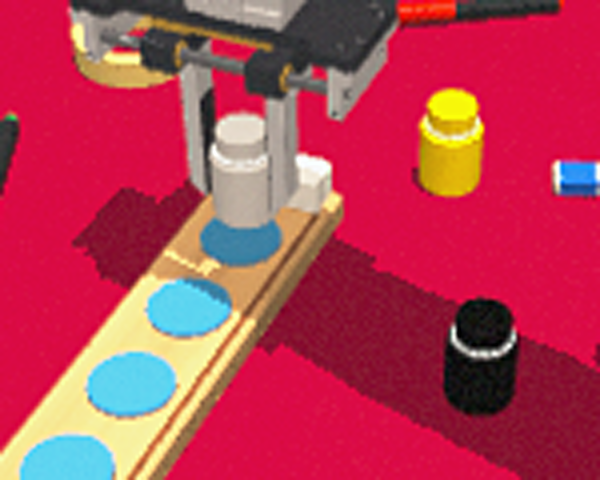

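>>> play_rows(
  rows="0.15 -0.1 0.6 0 0.2;0 0 0.6 0 0.2;0 0 0.6 0 0.2;0 0 0.2 0 0.2;0 0 0 0 0.2;0 0 0 0 0.2;0 0 0 0 0.2;0 0 0 0 0.2",
)

```text
t: 8.55
tool_pos: [0.6275, -0.08, 0.0357]
tool_rot: [1.0, -0.031, -0.004, 0.0]
ft_force: [0.0, -0.0, -1.7]
grip_width: 0.0416
```

```bash
python3 -c "
from h import *
go((.627,-.080,.034))
"
```

```text
t8.55 pos [ 0.6275 -0.08    0.0357] grip 0.0416 turn_tool -0.003 shift cm (now axes) [-0.05 -0.    0.17] (at yaw) [-0.05 -0.    0.17] F [ 0.  -0.  -1.7]
```

Then lower the last 1.5 mm, open gently, back off upward. Next I raise and move over the black jar's area.

>>> play_rows(
  rows="0 0 0.1 0 0.2;0 0 0.06 0 0.2;0 0 0 0 0.2;0 0 0 0 0.2;0 0 0 0 0.55;0 0 0 0 0.7;0 0 0 0 0.7;0 0 0 0 0.7",
)

```text
t: 9.55
tool_pos: [0.6281, -0.0802, 0.0351]
tool_rot: [1.0, -0.031, -0.003, 0.0]
ft_force: [-0.1, -0.0, 0.2]
grip_width: 0.0657
```

>>> play_rows(
  rows="0 0 -1 0 0.75;0 0 -2 0 0.75;0 0 -3 0 0.75;0 0 -3 0 0.75;0 0 -1 0 0.75;0 0 0 0 0.75;0 0 0 0 0.75;0 0 0 0 0.75",
)

```text
t: 10.55
tool_pos: [0.6289, -0.0802, 0.142]
tool_rot: [1.0, -0.031, -0.002, 0.001]
ft_force: [0.4, -0.6, -0.3]
grip_width: 0.0702
```

```bash
python3 -c "
from h import *
go((.451,-.011,.10))
"
```

```text
t10.55 pos [ 0.6289 -0.0802  0.142 ] grip 0.0702 turn_tool -0.003 shift cm (now axes) [-18.16  -5.82   4.27] (at yaw) [-18.16  -5.86   4.2 ] F [ 0.4 -0.6 -0.3]
```

>>> play_rows(
  rows="-3.6 -1.2 0 0 0.75;-3.6 -1.2 0 0 0.75;-3.6 -1.2 0 0 0.75;-3.6 -1.2 0 0 0.75;-2.5 -0.7 1 0 0.75;-1.2 -0.3 1 0 0.75;0 0 0 0 0.75;0 0 0 0 0.75",
)

```text
t: 11.55
tool_pos: [0.4426, -0.0083, 0.1157]
tool_rot: [0.999, -0.031, -0.008, -0.001]
ft_force: [0.7, -0.9, 0.2]
grip_width: 0.0705
```

```bash
cat >>h.py <<'E'
def gj(u0,v0,name=None):
    S=get_image('side');b=S['image'][v0:v0+120,u0:u0+150,::-1]
    if name: cv2.imwrite(f'pics/{name}.png',cv2.resize(b,(600,480),interpolation=2))
    return S
E
python3 -c "
from h import *
go((.451,-.011,.1))
S=gj(230,130,'c1')
p=read_state()['tool_pos']
print((prj(S,[p,p+[0,.008,0],[p[0],p[1],0],[p[0],p[1],.062],[.451,-.011,.062]])-[230,130])*4)
"
```

```text
t11.55 pos [ 0.4426 -0.0083  0.1157] grip 0.0705 turn_tool -0.004 shift cm (now axes) [0.88 0.22 1.55] (at yaw) [0.86 0.22 1.57] F [ 0.7 -0.9  0.2]
[[343.8430488  254.64216028]
 [339.86821559 263.73535535]
 [330.70375256 406.55411305]
 [337.46333321 328.4022031 ]
 [324.1868632  321.9149466 ]]
```

View pics/c1.png

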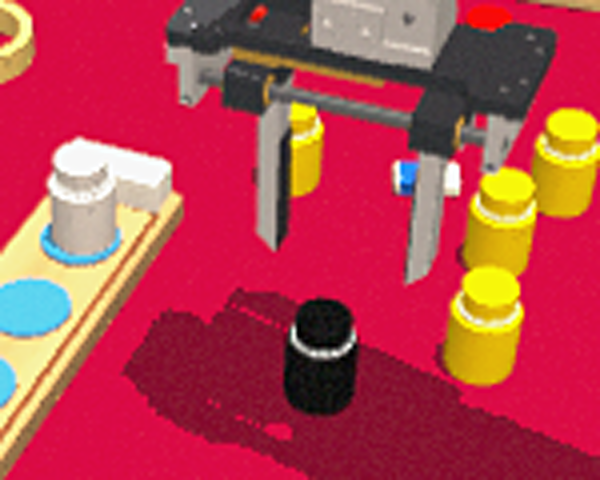

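The pale jar stands centred on its pad at crop (82,225). The fingertips match their prediction, and the black jar's cap is at (323,319), so its y is about -0.0125.

>>> play_rows(
  rows="0.9 0.3 1.6 0 0.75;0 0.05 1.7 0 0.75;0 0 1.7 0 0.75;0 0 1.7 0 0.75;0 0 1.7 0 0.75;0 0 1.7 0 0.75;0 0 0.3 0 0.75;0 0 0 0 0.75",
)

```text
t: 12.6
tool_pos: [0.4581, -0.0154, 0.0119]
tool_rot: [0.999, -0.032, -0.004, 0.0]
ft_force: [-0.0, -0.4, 0.8]
grip_width: 0.0704
```

```bash
python3 -c "
from h import *
go((.4515,-.0125,.011))
"
```

```text
t12.60 pos [ 0.4581 -0.0154  0.0119] grip 0.0704 turn_tool -0.005 shift cm (now axes) [-0.68 -0.25  0.09] (at yaw) [-0.68 -0.25  0.09] F [-0.  -0.4  0.8]
```

>>> play_rows(
  rows="-0.5 -0.25 0.08 0 0.75;-0.1 0 0 0 0.75;0 0 0 0 0.35;0 0 0 0 0.2;0 0 0 0 0.2;0 0 0 0 0.2;0 0 0 0 0.2;0 0 0 0 0.2",
)

```text
t: 13.6
tool_pos: [0.4536, -0.0127, 0.0131]
tool_rot: [0.999, -0.032, -0.002, 0.001]
ft_force: [-1.1, -0.2, 1.1]
grip_width: 0.0417
```

>>> play_rows(
  rows="0 0 -2 0 0.2;0 0 -3 0 0.2;0 0 -4 0 0.2;0 0 -1 0 0.2;0 0 0 0 0.2;3 -2.4 0 0 0.2;3 -2.4 0 0 0.2;0 0 0 0 0.2",
)

```text
t: 14.6
tool_pos: [0.5127, 0.0333, 0.106]
tool_rot: [0.999, -0.033, -0.01, -0.001]
ft_force: [-0.0, 0.6, -0.9]
grip_width: 0.0413
```

```bash
python3 -c "
from h import *
go((.6405,.1345,.11))
"
```

```text
t14.60 pos [0.5127 0.0333 0.106 ] grip 0.0413 turn_tool -0.007 shift cm (now axes) [ 12.08 -10.94  -0.63] (at yaw) [ 12.16 -10.85  -0.4 ] F [-0.   0.6 -0.9]
```

>>> play_rows(
  rows="2.6 -2.4 -0.2 0 0.2;2.6 -2.4 -0.2 0 0.2;2.6 -2.4 -0.2 0 0.2;2.3 -2.1 -0.2 0 0.2;1.2 -1 0 0 0.2;0.6 -0.4 0 0 0.2;0 0 0 0 0.2;0 0 0 0 0.2",
)

```text
t: 15.6
tool_pos: [0.6302, 0.1307, 0.0959]
tool_rot: [0.999, -0.034, -0.023, 0.001]
ft_force: [0.3, -0.3, -1.0]
grip_width: 0.0415
```

```bash
python3 -c "
from h import *
go((.6405,.1345,.06))
"
```

```text
t15.60 pos [0.6302 0.1307 0.0959] grip 0.0415 turn_tool -0.010 shift cm (now axes) [ 1.16 -0.46  3.54] (at yaw) [ 1.   -0.43  3.59] F [ 0.3 -0.3 -1. ]
```

>>> play_rows(
  rows="0 0 1.8 0 0.2;0 0 1.8 0 0.2;0 0 0 0 0.2;0 0 0 0 0.2;0 0 0 0 0.2;0 0 0 0 0.2;0 0 0 0 0.2;0 0 0 0 0.2",
)

```text
t: 16.6
tool_pos: [0.6278, 0.1299, 0.0578]
tool_rot: [0.999, -0.035, -0.023, 0.001]
ft_force: [-0.4, -0.2, -0.4]
grip_width: 0.0414
```

```bash
cat >>h.py <<'E'
_go=go
def go(*a):
    _go(*a);print("tool z dir",R.from_quat(read_state()["tool_rot"]).as_matrix()[:,2].round(4))
E
python3 -c "
from h import *
go((.6405,.1345,.036))
"
```

```text
t16.60 pos [0.6278 0.1299 0.0578] grip 0.0414 turn_tool -0.011 shift cm (now axes) [ 1.33 -0.55  2.12] (at yaw) [ 1.24 -0.53  2.18] F [-0.4 -0.2 -0.4]
tool z dir [-0.0456 -0.     -0.999 ]
```

>>> play_rows(
  rows="0 0 -1.5 0 0.2;0 0 -1.5 0 0.2;-5 0 0 0 0.2;-5 0 0 0 0.2;0 0 0 0 0.2;0 0 0 0 0.2;0 0 0 0 0.2;0 0 0 0 0.2",
)

```text
t: 17.6
tool_pos: [0.5334, 0.1368, 0.1011]
tool_rot: [0.999, -0.035, -0.017, 0.0]
ft_force: [-0.4, -0.3, -2.0]
grip_width: 0.0415
```

>>> play_rows(
  rows="1.4 -0.1 0 0 0.2;1.4 -0.1 0 0 0.2;1.4 -0.1 0 0 0.2;1.4 -0.1 0 0 0.2;1.4 -0.1 0 0 0.2;1.4 -0.1 0 0 0.2;1.4 -0.1 0 0 0.2;0 0 0 0 0.2",
)

```text
t: 18.6
tool_pos: [0.6427, 0.1358, 0.0956]
tool_rot: [0.999, -0.036, -0.017, 0.0]
ft_force: [0.4, 1.1, -0.8]
grip_width: 0.0416
```

```bash
python3 -c "
from h import *
go((.6405,.1345,.06))
"
```

```text
t18.60 pos [0.6427 0.1358 0.0956] grip 0.0416 turn_tool -0.014 shift cm (now axes) [-0.09  0.14  3.57] (at yaw) [-0.21  0.14  3.56] F [ 0.4  1.1 -0.8]
tool z dir [-3.330e-02  5.000e-04 -9.994e-01]
```

>>> play_rows(
  rows="-5 0 0 0 0.2;-5 0 0 0 0.2;-5 0 0 0 0.2;0 0 0 0 0.2;1.6 0 0 -0.01 0.2;1.6 0 0 0 0.2;1.6 0 0 0 0.2;1.6 0 0 0 0.2",
)

```text
t: 19.6
tool_pos: [0.5619, 0.1415, 0.0973]
tool_rot: [0.999, -0.031, -0.015, 0.0]
ft_force: [-1.3, 0.9, -1.4]
grip_width: 0.0414
```

>>> play_rows(
  rows="1.4 0 0 0 0.2;1.4 0 0 0 0.2;1.4 0 0 0 0.2;1.4 0 0 0 0.2;1.4 0 0 0 0.2;1 0 0 0 0.2;0 0 0 0 0.2;0 0 0 0 0.2",
)

```text
t: 20.6
tool_pos: [0.6621, 0.1326, 0.0939]
tool_rot: [0.999, -0.033, -0.011, -0.0]
ft_force: [0.4, 0.5, -0.6]
grip_width: 0.0414
```

```bash
python3 -c "
from h import *
go((.6405,.1345,.06))
"
```

```text
t20.60 pos [0.6621 0.1326 0.0939] grip 0.0414 turn_tool -0.007 shift cm (now axes) [-2.09 -0.05  3.43] (at yaw) [-2.17 -0.06  3.39] F [ 0.4  0.5 -0.6]
tool z dir [-2.170e-02  8.000e-04 -9.998e-01]
```

>>> play_rows(
  rows="-2.1 -0.1 0 -0.005 0.2;0 0 0.8 0 0.2;0 0 0.8 0 0.2;0 0 0.8 0 0.2;0 0 0.8 0 0.2;0 0 0 0 0.2;0 0 0 0 0.2;0 0 0 0 0.2",
)

```text
t: 21.6
tool_pos: [0.6408, 0.1348, 0.0598]
tool_rot: [0.999, -0.03, -0.011, -0.0]
ft_force: [0.9, -0.5, -2.0]
grip_width: 0.0416
```

```bash
python3 -c "
from h import *
go((.6405,.1345,.036))
S=gj(150,150,'d1')
p=read_state()['tool_pos']
print((prj(S,[p+[0,0,.049],[.6405,.1345,.023],p+[0,0,-.013]])-[150,150])*4)
"
```

```text
t21.60 pos [0.6408 0.1348 0.0598] grip 0.0416 turn_tool -0.002 shift cm (now axes) [0.02 0.03 2.38] (at yaw) [-0.03  0.03  2.38] F [ 0.9 -0.5 -2. ]
tool z dir [-2.130e-02  7.000e-04 -9.998e-01]
[[208.99190986 272.00568796]
 [230.17223097 387.01988875]
 [223.85487504 356.70640073]]
```

View pics/d1.png

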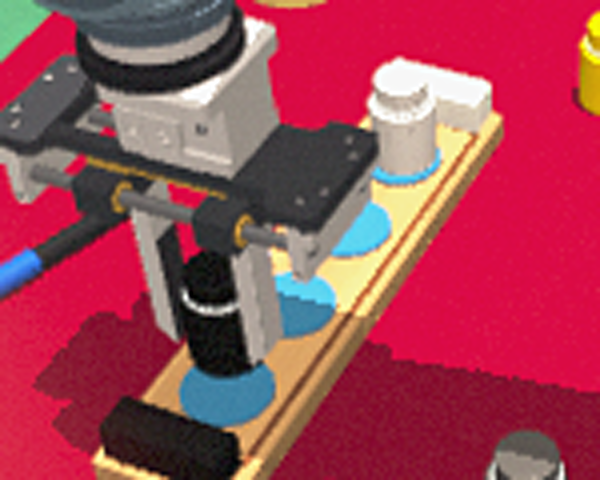

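The black jar hangs over pad_4. Its cap is at (207,273), within 2 px of prediction, and the pad centre is at (228,391). Lowering.

>>> play_rows(
  rows="0.08 -0.1 0.6 0 0.2;0 0 0.6 0 0.2;0 0 0.6 0 0.2;0 0 0.2 0 0.2;0 0 0 0 0.2;0 0 0 0 0.2;0 0 0 0 0.2;0 0 0 0 0.2",
)

```text
t: 22.65
tool_pos: [0.6417, 0.1359, 0.039]
tool_rot: [0.999, -0.03, -0.01, -0.0]
ft_force: [-0.1, -0.2, -1.7]
grip_width: 0.0416
```

```bash
python3 -c "
from h import *
go((.6408,.1355,.036))
"
```

```text
t22.65 pos [0.6417 0.1359 0.039 ] grip 0.0416 turn_tool -0.002 shift cm (now axes) [-0.08  0.04  0.3 ] (at yaw) [-0.09  0.04  0.3 ] F [-0.1 -0.2 -1.7]
tool z dir [-2.020e-02  8.000e-04 -9.998e-01]
```

>>> play_rows(
  rows="-0.03 0 0.15 0 0.2;0 0 0.1 0 0.2;0 0 0 0 0.2;0 0 0 0 0.2;0 0 0 0 0.2;0 0 0 0 0.2;0 0 0 0 0.2;0 0 0 0 0.2",
)

```text
t: 23.65
tool_pos: [0.6415, 0.1359, 0.0365]
tool_rot: [0.999, -0.03, -0.01, -0.0]
ft_force: [0.4, 0.2, -1.1]
grip_width: 0.0417
```

```bash
python3 -c "
from h import *
go((.6408,.1355,.036))
"
```

```text
t23.65 pos [0.6415 0.1359 0.0365] grip 0.0417 turn_tool -0.002 shift cm (now axes) [-0.06  0.04  0.05] (at yaw) [-0.07  0.04  0.05] F [ 0.4  0.2 -1.1]
tool z dir [-1.990e-02  8.000e-04 -9.998e-01]
```

>>> play_rows(
  rows="0 0 0.08 0 0.2;0 0 0 0 0.2;0 0 0 0 0.2;0 0 0 0 0.5;0 0 0 0 0.7;0 0 0 0 0.7;0 0 0 0 0.7;0 0 0 0 0.7",
)

```text
t: 24.65
tool_pos: [0.6421, 0.1359, 0.0366]
tool_rot: [0.999, -0.03, -0.009, -0.0]
ft_force: [0.2, -0.9, 0.8]
grip_width: 0.0657
```

>>> play_rows(
  rows="0 0 -1 0 0.75;0 0 -2 0 0.75;0 0 -3 0 0.75;0 0 -3 0 0.75;0 0 -0.5 0 0.75;-5 0 0 0 0.75;-5 0 0 0 0.75;-5 0 0 0 0.75",
)

```text
t: 25.65
tool_pos: [0.494, 0.1446, 0.1416]
tool_rot: [0.999, -0.031, -0.006, -0.0]
ft_force: [-0.8, 0.0, 0.7]
grip_width: 0.0704
```

```bash
python3 -c "
from h import *
go((.462,.157,.1))
"
```

```text
t25.65 pos [0.494  0.1446 0.1416] grip 0.0704 turn_tool -0.004 shift cm (now axes) [-3.22 -1.04  4.21] (at yaw) [-3.27 -1.05  4.16] F [-0.8  0.   0.7]
tool z dir [-0.0128  0.001  -0.9999]
```

>>> play_rows(
  rows="-3.2 -1 0 0 0.75;0 0 0 0 0.75;0 0 1.5 0 0.75;0 0 1.5 0 0.75;0 0 1 0 0.75;0 0 0 0 0.75;0 0 0 0 0.75;0 0 0 0 0.75",
)

```text
t: 26.65
tool_pos: [0.4603, 0.1557, 0.097]
tool_rot: [0.999, -0.032, -0.008, 0.0]
ft_force: [-0.0, 0.5, 0.1]
grip_width: 0.0705
```

```bash
python3 -c "
from h import *
go((.462,.157,.1))
S=gj(200,170,'e1')
p=read_state()['tool_pos']
print((prj(S,[p,p+[0,.008,0],[p[0],p[1],.062],[.462,.157,.062],[.462,.157,0]])-[200,170])*4)
"
```

```text
t26.65 pos [0.4603 0.1557 0.097 ] grip 0.0705 turn_tool -0.005 shift cm (now axes) [ 0.16 -0.14 -0.3 ] (at yaw) [ 0.16 -0.14 -0.3 ] F [-0.   0.5  0.1]
tool z dir [-1.610e-02  4.000e-04 -9.999e-01]
[[333.46236048 325.75918726]
 [327.99443808 337.76654066]
 [332.68249823 373.90710298]
 [328.66870524 374.8933356 ]
 [327.60878547 453.00537305]]
```

View pics/e1.png

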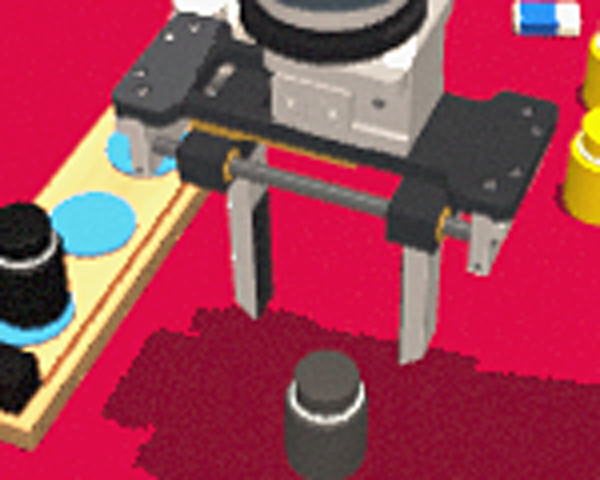

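The dark jar's cap at (327,375) and the fingertips both match prediction within 2 px. Descending and gripping.

>>> play_rows(
  rows="0.25 -0.14 0 0 0.75;0 0 1.7 0 0.75;0 0 1.7 0 0.75;0 0 1.7 0 0.75;0 0 1.7 0 0.75;0 0 1.5 0 0.75;0 0 0 0 0.75;0 0 0 0 0.75",
)

```text
t: 27.7
tool_pos: [0.4607, 0.1572, 0.008]
tool_rot: [0.999, -0.032, -0.009, 0.0]
ft_force: [1.2, 0.4, -0.1]
grip_width: 0.0707
```

```bash
python3 -c "
from h import *
go((.462,.157,.011))
"
```

```text
t27.70 pos [0.4607 0.1572 0.008 ] grip 0.0707 turn_tool -0.004 shift cm (now axes) [ 0.13  0.01 -0.31] (at yaw) [ 0.13  0.01 -0.3 ] F [ 1.2  0.4 -0.1]
tool z dir [-1.710e-02  2.000e-04 -9.999e-01]
```

>>> play_rows(
  rows="0.12 0 -0.3 0 0.75;0 0 0 0 0.75;0 0 0 0 0.35;0 0 0 0 0.2;0 0 0 0 0.2;0 0 0 0 0.2;0 0 0 0 0.2;0 0 0 0 0.2",
)

```text
t: 28.7
tool_pos: [0.4638, 0.1573, 0.0131]
tool_rot: [0.999, -0.031, -0.006, -0.0]
ft_force: [0.7, -0.7, 0.3]
grip_width: 0.0416
```

>>> play_rows(
  rows="0 0 -2 0 0.2;0 0 -3 0 0.2;0 0 -3 0 0.2;0 0 -1 0 0.2;1.6 0.9 0 0 0.2;1.6 0.9 0 0 0.2;1.6 0.9 0 0 0.2;1.6 0.9 0 0 0.2",
)

```text
t: 29.7
tool_pos: [0.526, 0.114, 0.098]
tool_rot: [0.999, -0.031, -0.012, 0.001]
ft_force: [0.2, -0.4, -1.5]
grip_width: 0.0415
```

```bash
python3 -c "
from h import *
go((.6365,.064,.1))
"
```

```text
t29.70 pos [0.526 0.114 0.098] grip 0.0415 turn_tool -0.004 shift cm (now axes) [11.34  4.3  -0.47] (at yaw) [11.33  4.35 -0.2 ] F [ 0.2 -0.4 -1.5]
tool z dir [-2.430e-02 -4.000e-04 -9.997e-01]
```

>>> play_rows(
  rows="1.4 1.1 -0.2 0 0.2;1.4 1.1 -0.2 0 0.2;1.4 1.1 -0.2 0 0.2;1.4 1 0 0 0.2;1.4 0 0 0 0.2;1.4 0 0 0 0.2;1.4 0 0 0 0.2;1.4 0 0 0 0.2",
)

```text
t: 30.7
tool_pos: [0.6429, 0.0573, 0.1007]
tool_rot: [0.999, -0.033, -0.013, 0.001]
ft_force: [0.4, -0.7, -1.3]
grip_width: 0.0416
```

```bash
python3 -c "
from h import *
go((.6365,.064,.06))
"
```

```text
t30.70 pos [0.6429 0.0573 0.1007] grip 0.0416 turn_tool -0.006 shift cm (now axes) [-0.58 -0.64  4.09] (at yaw) [-0.68 -0.63  4.07] F [ 0.4 -0.7 -1.3]
tool z dir [-2.510e-02 -4.000e-04 -9.997e-01]
```

>>> play_rows(
  rows="-0.5 -0.6 0 -0.005 0.2;0 0 1 0 0.2;0 0 1 0 0.2;0 0 1 0 0.2;0 0 0.7 0 0.2;0 0 0 0 0.2;0 0 0 0 0.2;0 0 0 0 0.2",
)

```text
t: 31.7
tool_pos: [0.6359, 0.0637, 0.0602]
tool_rot: [0.999, -0.03, -0.014, 0.001]
ft_force: [0.1, -0.6, -1.4]
grip_width: 0.0413
```

```bash
python3 -c "
from h import *
go((.6365,.064,.036))
"
```

```text
t31.70 pos [0.6359 0.0637 0.0602] grip 0.0413 turn_tool -0.001 shift cm (now axes) [ 0.12 -0.04  2.42] (at yaw) [ 0.06 -0.03  2.42] F [ 0.1 -0.6 -1.4]
tool z dir [-2.750e-02 -2.000e-04 -9.996e-01]
```

>>> play_rows(
  rows="0.12 -0.04 0.6 0 0.2;0 0 0.6 0 0.2;0 0 0.6 0 0.2;0 0 0.35 0 0.2;0 0 0 0 0.2;0 0 0 0 0.2;0 0 0 0 0.2;0 0 0 0 0.2",
)

```text
t: 32.7
tool_pos: [0.6372, 0.064, 0.0378]
tool_rot: [0.999, -0.03, -0.013, 0.001]
ft_force: [-0.7, 0.2, -1.0]
grip_width: 0.0416
```

```bash
python3 -c "
from h import *
go((.6365,.064,.036))
"
```

```text
t32.70 pos [0.6372 0.064  0.0378] grip 0.0416 turn_tool -0.001 shift cm (now axes) [-0.06  0.    0.18] (at yaw) [-0.07  0.    0.18] F [-0.7  0.2 -1. ]
tool z dir [-2.630e-02 -3.000e-04 -9.997e-01]
```

>>> play_rows(
  rows="-0.03 0 0.1 0 0.2;0 0 0.1 0 0.2;0 0 0 0 0.2;0 0 0 0 0.5;0 0 0 0 0.7;0 0 0 0 0.7;0 0 0 0 0.7;0 0 0 0 0.7",
)

```text
t: 33.7
tool_pos: [0.6377, 0.0639, 0.0369]
tool_rot: [0.999, -0.03, -0.012, 0.001]
ft_force: [0.4, -0.6, 0.1]
grip_width: 0.0658
```

>>> play_rows(
  rows="0 0 -1 0 0.75;0 0 -2 0 0.75;0 0 -3 0 0.75;0 0 -3 0 0.75;0 0 -1 0 0.75;-5 0 0 0 0.75;-5 0 0 0 0.75;-5 0 0 0 0.75",
)

```text
t: 34.7
tool_pos: [0.4906, 0.0725, 0.1492]
tool_rot: [1.0, -0.03, -0.009, 0.001]
ft_force: [1.8, -0.7, -0.1]
grip_width: 0.0706
```

```bash
python3 -c "
from h import *
go((.4555,.349,.12))
"
```

```text
t34.70 pos [0.4906 0.0725 0.1492] grip 0.0706 turn_tool -0.002 shift cm (now axes) [ -5.11 -27.4    2.95] (at yaw) [ -5.12 -27.4    2.92] F [ 1.8 -0.7 -0.1]
tool z dir [-0.0177 -0.001  -0.9998]
```

>>> play_rows(
  rows="-0.7 -3.5 0 0 0.75;-0.7 -3.5 0 0 0.75;-0.7 -3.5 0 0 0.75;-0.7 -3.5 0 0 0.75;-0.7 -3.5 0 0 0.75;-0.7 -3.5 0 0 0.75;-0.7 -3.5 0 0 0.75;-0.2 -2.5 0 0 0.75",
)

```text
t: 35.7
tool_pos: [0.4492, 0.3519, 0.1492]
tool_rot: [0.999, -0.032, -0.01, 0.001]
ft_force: [-0.0, -0.3, -0.6]
grip_width: 0.0706
```

```bash
python3 -c "
from h import *
go((.4555,.349,.1))
"
```

```text
t35.70 pos [0.4492 0.3519 0.1492] grip 0.0706 turn_tool -0.005 shift cm (now axes) [0.74 0.23 4.91] (at yaw) [0.64 0.25 4.92] F [-0.  -0.3 -0.6]
tool z dir [-0.0202 -0.0015 -0.9998]
```

>>> play_rows(
  rows="0.6 0.2 1 0 0.75;0.1 0 1 0 0.75;0 0 1 0 0.75;0 0 1 0 0.75;0 0 0.8 0 0.75;0 0 0 0 0.75;0 0 0 0 0.75;0 0 0 0 0.75",
)

```text
t: 36.7
tool_pos: [0.4547, 0.3472, 0.097]
tool_rot: [0.999, -0.032, -0.011, 0.002]
ft_force: [-0.5, -0.1, -0.3]
grip_width: 0.0703
```

```bash
python3 -c "
from h import *
go((.4555,.349,.1))
S=gj(170,290,'f1')
p=read_state()['tool_pos']
print((prj(S,[p,p+[0,.008,0],[.4555,.349,.062],[.4555,.349,0]])-[170,290])*4)
"
```

```text
t36.70 pos [0.4547 0.3472 0.097 ] grip 0.0703 turn_tool -0.006 shift cm (now axes) [ 0.06 -0.18 -0.3 ] (at yaw) [ 0.06 -0.18 -0.3 ] F [-0.5 -0.1 -0.3]
tool z dir [-0.0224 -0.0032 -0.9997]
[[308.66914309 196.93016366]
 [300.6769043  214.78351586]
 [309.84512279 245.4238764 ]
 [317.11814619 317.47093093]]
```

View pics/f1.png

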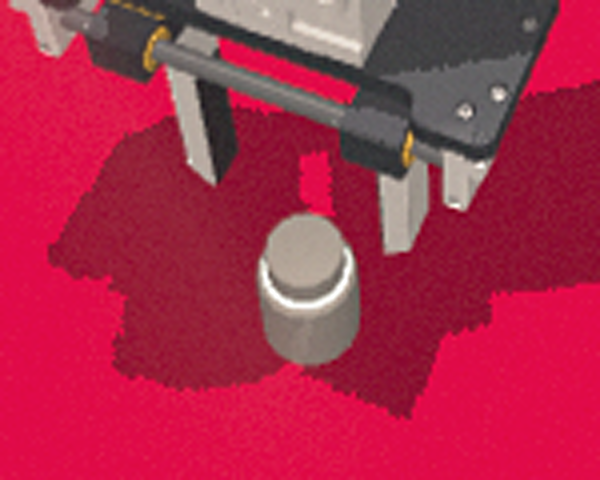

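The grey jar's cap is at (305,250), about 2 mm further in +y than predicted, so I correct for that and grip.

>>> play_rows(
  rows="0.2 -0.28 0 0 0.75;0 0 1.7 0 0.75;0 0 1.7 0 0.75;0 0 1.7 0 0.75;0 0 1.7 0 0.75;0 0 1.2 0 0.75;0 0 0 0 0.75;0 0 0 0 0.75",
)

```text
t: 37.75
tool_pos: [0.4543, 0.3495, 0.0101]
tool_rot: [0.999, -0.032, -0.012, 0.002]
ft_force: [-0.3, -0.2, 0.3]
grip_width: 0.0703
```

```bash
python3 -c "
from h import *
go((.4555,.350,.011))
"
```

```text
t37.75 pos [0.4543 0.3495 0.0101] grip 0.0703 turn_tool -0.006 shift cm (now axes) [ 0.12 -0.06 -0.1 ] (at yaw) [ 0.12 -0.06 -0.09] F [-0.3 -0.2  0.3]
tool z dir [-0.0244 -0.0042 -0.9997]
```

>>> play_rows(
  rows="0.1 -0.05 -0.1 0 0.75;0 0 0 0 0.5;0 0 0 0 0.2;0 0 0 0 0.2;0 0 0 0 0.2;0 0 0 0 0.2;0 0 0 0 0.2;0 0 0 0 0.2",
)

```text
t: 38.75
tool_pos: [0.457, 0.3507, 0.0132]
tool_rot: [0.999, -0.032, -0.01, 0.001]
ft_force: [0.3, 0.1, -0.2]
grip_width: 0.0419
```

>>> play_rows(
  rows="0 0 -2 0 0.2;0 0 -3 0 0.2;0 0 -3 0 0.2;0 0 -1 0 0.2;0 3 0 0 0.2;0 3.5 0 0 0.2;0 3.5 0 0 0.2;0 3.5 0 0 0.2",
)

```text
t: 39.75
tool_pos: [0.4492, 0.2142, 0.1098]
tool_rot: [1.0, -0.03, -0.01, 0.001]
ft_force: [-0.2, -0.2, -0.9]
grip_width: 0.042
```

```bash
python3 -c "
from h import *
go((.50,-.008,.1))
"
```

```text
t39.75 pos [0.4492 0.2142 0.1098] grip 0.0420 turn_tool -0.001 shift cm (now axes) [ 6.42 21.87  0.92] (at yaw) [ 6.37 21.88  0.98] F [-0.2 -0.2 -0.9]
tool z dir [-0.0202 -0.0021 -0.9998]
```

>>> play_rows(
  rows="0.6 3.3 0 0 0.2;0.6 3.3 0 0 0.2;0.6 3.3 0 0 0.2;0.6 3.3 0 0 0.2;0.8 3.3 0 0 0.2;0.8 3.3 0 0 0.2;0.8 1.8 0 0 0.2;1.2 0 0 0 0.2",
)

```text
t: 40.75
tool_pos: [0.4936, -0.0132, 0.108]
tool_rot: [0.999, -0.031, -0.012, 0.001]
ft_force: [0.7, -0.2, -1.1]
grip_width: 0.0416
```

```bash
python3 -c "
from h import *
go((.632,-.008,.1))
"
```

```text
t40.75 pos [ 0.4936 -0.0132  0.108 ] grip 0.0416 turn_tool -0.004 shift cm (now axes) [13.8  -1.39  0.46] (at yaw) [13.79 -1.33  0.8 ] F [ 0.7 -0.2 -1.1]
tool z dir [-0.0245 -0.0012 -0.9997]
```

>>> play_rows(
  rows="1.4 -0.15 0 -0.004 0.2;1.4 -0.15 0 0 0.2;1.4 -0.15 0 0 0.2;1.4 -0.15 0 0 0.2;1.4 -0.15 0 0 0.2;1.4 -0.15 0 0 0.2;1.4 -0.15 0 0 0.2;1.4 -0.1 0 0 0.2",
)

```text
t: 41.75
tool_pos: [0.6148, 0.0008, 0.1031]
tool_rot: [1.0, -0.024, -0.013, -0.0]
ft_force: [0.4, 0.3, -0.9]
grip_width: 0.042
```

```bash
python3 -c "
from h import *
go((.632,-.008,.1))
"
```

```text
t41.75 pos [0.6148 0.0008 0.1031] grip 0.0420 turn_tool 0.010 shift cm (now axes) [1.77 0.8  0.26] (at yaw) [1.77 0.78 0.31] F [ 0.4  0.3 -0.9]
tool z dir [-2.610e-02  7.000e-04 -9.997e-01]
```

>>> play_rows(
  rows="1 0.5 0 0.01 0.2;0.75 0.3 0 0 0.2;0 0 1 0 0.2;0 0 1 0 0.2;0 0 1 0 0.2;0 0 1 0 0.2;0 0 0 0 0.2;0 0 0 0 0.2",
)

```text
t: 42.75
tool_pos: [0.6309, -0.0065, 0.0576]
tool_rot: [0.999, -0.028, -0.015, -0.0]
ft_force: [1.0, -0.1, -1.5]
grip_width: 0.0415
```

```bash
python3 -c "
from h import *
go((.632,-.008,.036))
S=gj(170,150,'g1')
p=read_state()['tool_pos']
print((prj(S,[p+[0,0,.049],[.632,-.008,.023]])-[170,150])*4)
"
```

```text
t42.75 pos [ 0.6309 -0.0065  0.0576] grip 0.0415 turn_tool 0.002 shift cm (now axes) [0.19 0.14 2.16] (at yaw) [0.12 0.14 2.16] F [ 1.  -0.1 -1.5]
tool z dir [-0.03    0.0014 -0.9996]
[[261.16925482 117.80305121]
 [270.18893296 225.75852962]]
```

View pics/g1.png

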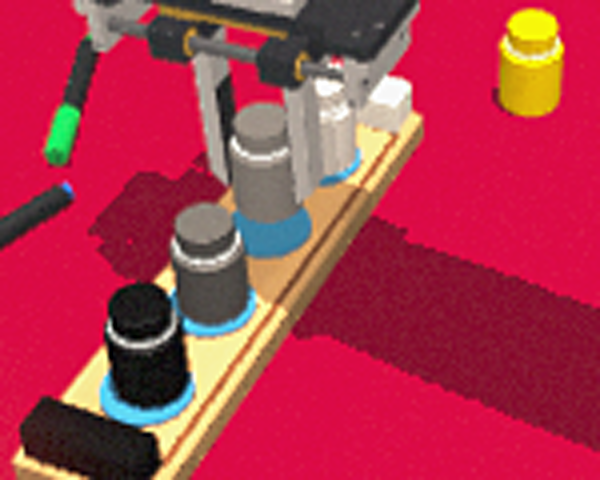

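Everything stands on its pad, and the held jar's cap at (262,120) is over pad_2 at (270,228). Lowering.

>>> play_rows(
  rows="0.2 0.12 0.6 0 0.2;0 0 0.6 0 0.2;0 0 0.5 0 0.2;0 0 0.2 0 0.2;0 0 0 0 0.2;0 0 0 0 0.2;0 0 0 0 0.2;0 0 0 0 0.2",
)

```text
t: 43.8
tool_pos: [0.6331, -0.008, 0.0383]
tool_rot: [1.0, -0.028, -0.014, -0.0]
ft_force: [-0.2, 0.1, -1.2]
grip_width: 0.0416
```

```bash
python3 -c "
from h import *
go((.632,-.0075,.036))
"
```

```text
t43.80 pos [ 0.6331 -0.008   0.0383] grip 0.0416 turn_tool 0.002 shift cm (now axes) [-0.11 -0.05  0.24] (at yaw) [-0.11 -0.05  0.23] F [-0.2  0.1 -1.2]
tool z dir [-0.0281  0.0011 -0.9996]
```

>>> play_rows(
  rows="-0.05 0 0.14 0 0.2;0 0 0.11 0 0.2;0 0 0 0 0.2;0 0 0 0 0.5;0 0 0 0 0.7;0 0 0 0 0.7;0 0 0 0 0.7;0 0 0 0 0.7",
)

```text
t: 44.8
tool_pos: [0.6332, -0.0081, 0.0367]
tool_rot: [1.0, -0.028, -0.013, -0.0]
ft_force: [-0.9, -0.1, -0.4]
grip_width: 0.0656
```

>>> play_rows(
  rows="0 0 -1 0 0.75;0 0 -2 0 0.75;0 0 -3 0 0.75;0 0 -3 0 0.75;0 0 -2 0 0.75;-4 0 0 0 0.75;-4 0 0 0 0.75;-4 0 0 0 0.75",
)

```text
t: 45.8
tool_pos: [0.5177, -0.0021, 0.1621]
tool_rot: [1.0, -0.028, -0.008, 0.001]
ft_force: [-0.5, 0.2, 0.6]
grip_width: 0.0704
```

>>> play_rows(
  rows="-3 2 0 0 0.75;-3 3 0 0 0.75;0 4 0 0 0.75;0 4 0 0 0.75;0 4 0 0 0.75;0 4 0 0 0.75;0 4 0 0 0.75;0 4 0 0 0.75",
)

```text
t: 46.8
tool_pos: [0.4381, -0.2944, 0.1711]
tool_rot: [1.0, -0.026, -0.005, 0.003]
ft_force: [0.6, 0.4, -0.0]
grip_width: 0.0706
```

```bash
python3 -c "
from h import *
go((.632,-.0075,.036))
T=get_image('top');S=gj(170,150)
a=cv2.resize(T['image'][130:200,190:360,::-1],None,fx=4,fy=4,interpolation=2)
b=cv2.resize(S['image'][150:270,170:320,::-1],None,fx=2.5,fy=2.5,interpolation=2)
c=np.zeros((a.shape[0]+b.shape[0],a.shape[1],3),np.uint8);c[:a.shape[0]]=a;c[a.shape[0]:,:b.shape[1]]=b
cv2.imwrite('pics/h1.png',c)
P=[(.627,-.08),(.632,-.008),(.6365,.0635),(.6408,.1355)]
for z in(.085,):print(((prj(T,[(*p,z) for p in P])-[190,130])*4).round(),(((prj(S,[(*p,z) for p in P])-[170,150])*2.5)+[0,280]).round())
"
```

```text
t46.80 pos [ 0.4381 -0.2944  0.1711] grip 0.0706 turn_tool 0.007 shift cm (now axes) [ 18.02 -29.73  13.17] (at yaw) [ 17.68 -29.78  13.51] F [ 0.6  0.4 -0. ]
tool z dir [-0.0096 -0.0055 -0.9999]
[[530. 100.]
 [396.  96.]
 [264.  93.]
 [132.  90.]] [[199. 328.]
 [164. 371.]
 [126. 418.]
 [ 84. 472.]]
```

View pics/h1.png

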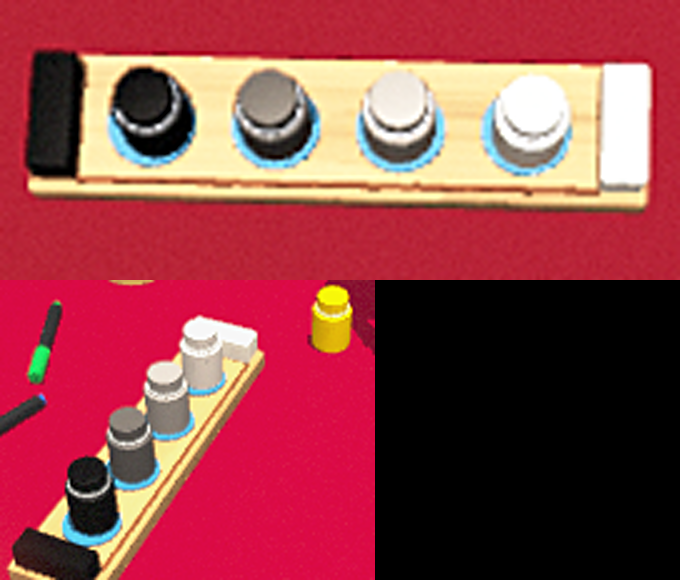

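The order is right and all four jars are upright in both views. The black jar's cap, at (146,94) against a predicted (136,90), may be a few mm off, so I'll look closer.

```bash
python3 -c "
from h import *
T=get_image('top');S=get_image('side')
f=lambda i,u,v,w,h:cv2.resize(np.clip(i[v:v+h,u:u+w,::-1]*1.0,0,255).astype(np.uint8),None,fx=9,fy=9,interpolation=2)
g=lambda i:(255*(i/255)**.5).astype(np.uint8)
t=f(T['image'],206,138,43,43);s=f(S['image'],186,212,43,43)
cv2.imwrite('pics/i1.png',np.hstack([g(t),g(s)]))
P=[(.6399,.1335,.085),(.6399,.1335,.023)];Q=[(.6413,.1365,.085),(.6413,.1365,.023)]
print(((prj(T,P)-[206,138])*9).round(),((prj(S,Q)-[186,212])*9+[387,0]).round())
"
```

```text
[[161. 133.]
 [197. 206.]] [[542. 134.]
 [574. 318.]]
```

View pics/i1.png

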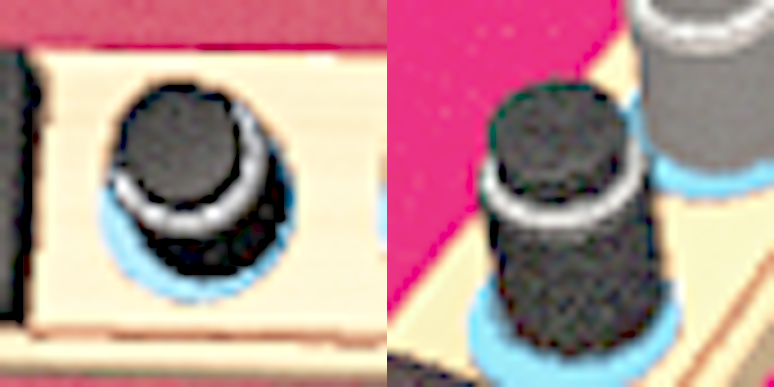

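The cap looks shifted by about 4 mm. I'll quantify all four jars by comparing silhouette hulls with the projected jar model, against the initial pad centroids in the same camera.

```bash
cat >chk.py <<'E'
from h import *
from scipy.optimize import minimize
def model(d,x,y,tx=0,ty=0):
    a=np.linspace(0,2*np.pi,40);L=[]
    for r,z in((.021,0),(.021,.045),(.0165,.045),(.0165,.062)):
        L+=[(x+r*np.cos(t)+tx*z,y+r*np.sin(t)+ty*z,.023+z-r*(tx*np.cos(t)+ty*np.sin(t))) for t in a]
    h=cv2.convexHull(prj(d,L).astype(np.float32));return h
def mask(h,K=8,o=(0,0)):
    m=np.zeros((60*K,60*K),np.uint8);cv2.fillPoly(m,[((h[:,0]-o+.5)*K).round().astype(int)],1);return m
P0=dict(top=[(321.7,163),(290.2,162.2),(259.1,161.5),(227.9,160.9)],side=[(250.5,189.5),(237.3,206.8),(222.7,225.9),(206.8,247.3)])
for n in("top","side"):
    d=get_image(n);im0=cv2.imread(f"pics/{n}0.png");im=d["image"][:,:,::-1]
    hsv0=cv2.cvtColor(im0,40);b0=((abs(hsv0[...,0].astype(int)-100)<14)&(hsv0[...,1]>80)).astype(np.uint8)
    for i,p in enumerate(P0[n]):
        o=np.array([int(p[0])-30,int(p[1])-38]);sl=np.s_[o[1]:o[1]+60,o[0]:o[0]+60]
        _,_,st,ce=cv2.connectedComponentsWithStats(b0);k=np.argmin(np.linalg.norm(ce-p,axis=1)+1e6*(st[:,4]>2000))
        pad=bp(d,ce[k],.023)
        hsv=cv2.cvtColor(np.ascontiguousarray(im[sl]),40).astype(int)
        m=((hsv[...,1]<60)|(hsv[...,2]<70)).astype(np.uint8)
        _,lab,st,c2=cv2.connectedComponentsWithStats(m,connectivity=4)
        q=prj(d,[(*pad,.055)])[0]-o;k=np.argmin(np.linalg.norm(c2-q,axis=1)+1e6*(np.arange(len(c2))==0)+1e6*(st[:,4]<100))
        h=cv2.convexHull(cv2.findContours((lab==k).astype(np.uint8),0,1)[0][0]).astype(np.float32)+o
        mm=cv2.resize((lab==k).astype(np.uint8),None,fx=8,fy=8,interpolation=0);mm=cv2.fillPoly(mm,[((h[:,0]-o+.5)*8).astype(int)],1)
        f=lambda v:-(lambda a:(a&mm).sum()/(a|mm).sum())(mask(model(d,pad[0]+v[0]/1e3,pad[1]+v[1]/1e3,*(v[2:]/50 if len(v)>2 else (0,0))),o=o))
        best=[minimize(f,np.zeros(k),method="Nelder-Mead",options=dict(initial_simplex=np.vstack([np.zeros(k),3*np.eye(k)]))) for k in(2,4)]
        print(n,i+1,"pad",pad.round(4),*[(r.x.round(1),round(-r.fun,3)) for r in best],"area",st[k,4])
E
python3 chk.py
```

```text
top 1 pad [ 0.6281 -0.0808] (array([-0.1, -0.7]), np.float64(0.916)) (array([ 2.8, -0.4, -4.4, -0.6]), np.float64(0.945)) area 352
top 2 pad [ 0.6323 -0.0091] (array([-0.,  1.]), np.float64(0.874)) (array([ 4.6,  0.5, -7.6,  1.2]), np.float64(0.933)) area 320
top 3 pad [0.6366 0.0626] (array([-1.9,  1. ]), np.float64(0.849)) (array([ 2.5,  0.9, -8. , -0.8]), np.float64(0.926)) area 327
top 4 pad [0.6409 0.1343] (array([-1.4, -4.4]), np.float64(0.86)) (array([ 2.9, -2.6, -7.4, -2.4]), np.float64(0.944)) area 334
side 1 pad [ 0.6295 -0.0792] (array([ 3.5, 63.6]), np.float64(0.334)) (array([ 24.7,  88.1, -47. , -85.2]), np.float64(0.869)) area 1110
side 2 pad [ 0.6337 -0.0073] (array([-0.9,  5.6]), np.float64(0.277)) (array([  15.8,   63.1,  -35.5, -106.2]), np.float64(0.871)) area 1363
side 3 pad [0.6381 0.0642] (array([-1.7, -9. ]), np.float64(0.461)) (array([ 12. ,   4. , -27.5, -77.4]), np.float64(0.906)) area 903
side 4 pad [0.6428 0.1366] (array([-0.2, -8. ]), np.float64(0.896)) (array([  4.5, -12.8,  -7.9,   9.3]), np.float64(0.959)) area 515
```

Jars 1–3 are within 1–2 mm of their pad centres, but the black one sits about 4 mm towards -y. There's plenty of time, so I'll regrip and shift it.

>>> play_rows(
  rows="1.3 -4.2 0 0.005 0.75;1.3 -4.2 0 0 0.75;1.3 -4.2 0 0 0.75;1.3 -4.2 0 0 0.75;1.3 -4.2 0 0 0.75;1.3 -4.2 0 0 0.75;1.3 -4.2 0 0 0.75;1.3 -4.2 0 0 0.75",
)

```text
t: 48.1
tool_pos: [0.5599, 0.0562, 0.1694]
tool_rot: [1.0, -0.024, -0.004, 0.002]
ft_force: [0.5, -1.2, -0.1]
grip_width: 0.0708
```

```bash
python3 -c "
from h import *
go((.640,.1315,.13))
"
```

```text
t48.10 pos [0.5599 0.0562 0.1694] grip 0.0708 turn_tool 0.011 shift cm (now axes) [ 7.67 -7.93  3.84] (at yaw) [ 7.55 -7.99  3.94] F [ 0.5 -1.2 -0.1]
tool z dir [-0.0084 -0.0047 -1.    ]
```

>>> play_rows(
  rows="1.2 -1.3 0 0.01 0.75;1.2 -1.3 0 0 0.75;1.2 -1.3 0 0 0.75;1.2 -1.3 0 0 0.75;1.2 -1.3 0 0 0.75;1.2 -1.3 0 0 0.75;0 0 0 0 0.75;0 0 0 0 0.75",
)

```text
t: 49.1
tool_pos: [0.6389, 0.1329, 0.168]
tool_rot: [1.0, -0.028, -0.005, 0.003]
ft_force: [-0.7, -0.2, 1.0]
grip_width: 0.0707
```

```bash
python3 -c "
from h import *
go((.640,.1315,.10))
"
```

```text
t49.10 pos [0.6389 0.1329 0.168 ] grip 0.0707 turn_tool 0.002 shift cm (now axes) [0.18 0.08 6.8 ] (at yaw) [0.12 0.13 6.8 ] F [-0.7 -0.2  1. ]
tool z dir [-0.0101 -0.0065 -0.9999]
```

>>> play_rows(
  rows="0.2 0.05 1.2 0 0.75;0 0 1.2 0 0.75;0 0 1.2 0 0.75;0 0 1.2 0 0.75;0 0 1.2 0 0.75;0 0 0.6 0 0.75;0 0 0 0 0.75;0 0 0 0 0.75",
)

```text
t: 50.1
tool_pos: [0.6386, 0.1304, 0.0961]
tool_rot: [1.0, -0.029, -0.006, 0.004]
ft_force: [-0.4, -0.5, 0.2]
grip_width: 0.0706
```

```bash
python3 -c "
from h import *
go((.640,.1315,.036))
"
```

```text
t50.10 pos [0.6386 0.1304 0.0961] grip 0.0706 turn_tool 0.000 shift cm (now axes) [ 0.21 -0.16  6.  ] (at yaw) [ 0.13 -0.11  6.01] F [-0.4 -0.5  0.2]
tool z dir [-0.0128 -0.0068 -0.9999]
```

>>> play_rows(
  rows="0.2 -0.12 0 0 0.75;0 0 1.2 0 0.75;0 0 1.2 0 0.75;0 0 1.2 0 0.75;0 0 1.2 0 0.75;0 0 0.8 0 0.75;0 0 0 0 0.75;0 0 0 0 0.75",
)

```text
t: 51.1
tool_pos: [0.6401, 0.1312, 0.036]
tool_rot: [1.0, -0.029, -0.006, 0.004]
ft_force: [-0.1, 0.4, 0.6]
grip_width: 0.0706
```

```bash
python3 -c "
from h import *
go((.640,.1315,.036))
"
```

```text
t51.10 pos [0.6401 0.1312 0.036 ] grip 0.0706 turn_tool 0.000 shift cm (now axes) [-0.02 -0.03  0.  ] (at yaw) [-0.02 -0.03  0.  ] F [-0.1  0.4  0.6]
tool z dir [-0.0128 -0.0068 -0.9999]
```

Grip, lift ~6 mm, then check.

>>> play_rows(
  rows="0 0 0 0 0.5;0 0 0 0 0.2;0 0 0 0 0.2;0 0 0 0 0.2;0 0 0 0 0.2;0 0 0 0 0.2;0 0 0 0 0.2;0 0 0 0 0.2",
)

```text
t: 52.1
tool_pos: [0.6412, 0.1312, 0.0375]
tool_rot: [1.0, -0.029, -0.005, 0.004]
ft_force: [0.1, -0.1, -0.0]
grip_width: 0.0416
```

>>> play_rows(
  rows="0 0 -0.4 0 0.2;0 0 -0.2 0 0.2;0 -0.2 0 0 0.2;0 -0.15 0 0 0.2;0 0 0 0 0.2;0 0 0 0 0.2;0 0 0 0 0.2;0 0 0 0 0.2",
)

```text
t: 53.1
tool_pos: [0.6407, 0.1351, 0.0431]
tool_rot: [1.0, -0.029, -0.006, 0.004]
ft_force: [0.0, -0.3, -0.5]
grip_width: 0.0416
```

```bash
python3 -c "
from h import *
go((.641,.1352,.036))
"; python3 chk.py | grep " 4 pad"
```

```text
t53.10 pos [0.6407 0.1351 0.0431] grip 0.0416 turn_tool 0.001 shift cm (now axes) [ 0.04 -0.02  0.7 ] (at yaw) [ 0.03 -0.01  0.71] F [ 0.  -0.3 -0.5]
tool z dir [-0.0118 -0.0067 -0.9999]
top 4 pad [0.6409 0.1343] (array([53.9, 38.3]), np.float64(0.168)) (array([-439.5,   38. ,  535.7,  -33.9]), np.float64(0.973)) area 2366
side 4 pad [0.6428 0.1366] (array([  4.4, -11.6]), np.float64(0.373)) (array([-18.6, -55. , 179.3, -22.7]), np.float64(0.732)) area 1426
```

>>> play_rows(
  rows="0 0 0.3 0 0.2;0 0 0.2 0 0.2;0 0 0.05 0 0.2;0 0 0 0 0.2;0 0 0 0 0.2;0 0 0 0 0.2;0 0 0 0 0.2;0 0 0 0 0.2",
)

```text
t: 54.2
tool_pos: [0.6407, 0.135, 0.0375]
tool_rot: [1.0, -0.029, -0.006, 0.004]
ft_force: [0.4, -0.1, -0.2]
grip_width: 0.0412
```

```bash
python3 -c "
from h import *
go((.641,.1352,.0372))
"
```

```text
t54.20 pos [0.6407 0.135  0.0375] grip 0.0412 turn_tool 0.000 shift cm (now axes) [ 0.02 -0.02  0.03] (at yaw) [ 0.02 -0.02  0.03] F [ 0.4 -0.1 -0.2]
tool z dir [-0.0117 -0.0068 -0.9999]
```

>>> play_rows(
  rows="0 0 0.03 0 0.2;0 0 0 0 0.4;0 0 0 0 0.5;0 0 0 0 0.65;0 0 0 0 0.7;0 0 0 0 0.7;0 0 0 0 0.7;0 0 0 0 0.7",
)

```text
t: 55.2
tool_pos: [0.6414, 0.135, 0.0378]
tool_rot: [1.0, -0.029, -0.005, 0.003]
ft_force: [0.0, -0.2, -0.2]
grip_width: 0.0657
```

>>> play_rows(
  rows="0 0 -1 0 0.7;0 0 -1.5 0 0.7;0 0 -2 0 0.7;0 0 -3 0 0.7;0 0 -3 0 0.7;-4 0 -1 0 0.7;-4 0 0 0 0.7;-4 0 0 0 0.7",
)

```text
t: 56.2
tool_pos: [0.5251, 0.1428, 0.1691]
tool_rot: [1.0, -0.03, 0.002, 0.003]
ft_force: [-0.7, 0.3, -0.1]
grip_width: 0.0657
```

>>> play_rows(
  rows="-4 4 0 0 0.7;-2 4 0 0 0.7;0 4 0 0 0.7;0 4 0 0 0.7;0 4 0 0 0.7;0 4 0 0 0.7;0 4 0 0 0.7;0 4 0 0 0.7",
)

```text
t: 57.2
tool_pos: [0.4462, -0.1806, 0.1858]
tool_rot: [1.0, -0.026, 0.013, 0.006]
ft_force: [-0.1, 0.3, 0.0]
grip_width: 0.0661
```

>>> play_rows(
  rows="0 4 0 0 0.7;0 4 0 0 0.7;0 3 0 0 0.7;0 0 0 0 0.7;0 0 0 0 0.7;0 0 0 0 0.7;0 0 0 0 0.7;0 0 0 0 0.7",
)

```text
t: 58.2
tool_pos: [0.4414, -0.2947, 0.1961]
tool_rot: [0.999, -0.026, 0.017, 0.01]
ft_force: [0.2, 0.4, -0.5]
grip_width: 0.0658
```

```bash
python3 chk.py | grep -v "side [123]"; python3 -c "
from h import *
T=get_image('top');S=get_image('side')
a=cv2.resize(T['image'][130:200,190:360,::-1],None,fx=4,fy=4,interpolation=2)
b=cv2.resize(S['image'][150:270,170:320,::-1],None,fx=2.5,fy=2.5,interpolation=2)
c=np.zeros((a.shape[0]+b.shape[0],a.shape[1],3),np.uint8);c[:a.shape[0]]=a;c[a.shape[0]:,:b.shape[1]]=b
cv2.imwrite('pics/j1.png',c)"
```

```text
top 1 pad [ 0.6281 -0.0808] (array([ 0. , -0.8]), np.float64(0.919)) (array([ 2.1, -0.4, -3.3, -0.3]), np.float64(0.946)) area 348
top 2 pad [ 0.6323 -0.0091] (array([-0.1,  1. ]), np.float64(0.843)) (array([ 5.8,  0.4, -9.1,  1.3]), np.float64(0.942)) area 309
top 3 pad [0.6366 0.0626] (array([-1.9,  1. ]), np.float64(0.849)) (array([ 2.5,  0.9, -8. , -0.8]), np.float64(0.926)) area 327
top 4 pad [0.6409 0.1343] (array([-2. , -0.5]), np.float64(0.854)) (array([ 2.6,  0.9, -7.4, -1.3]), np.float64(0.92)) area 342
side 4 pad [0.6428 0.1366] (array([-0.2, -3.8]), np.float64(0.88)) (array([ 3.6, -9.5, -6.5, 10.6]), np.float64(0.944)) area 512
```

View pics/j1.png

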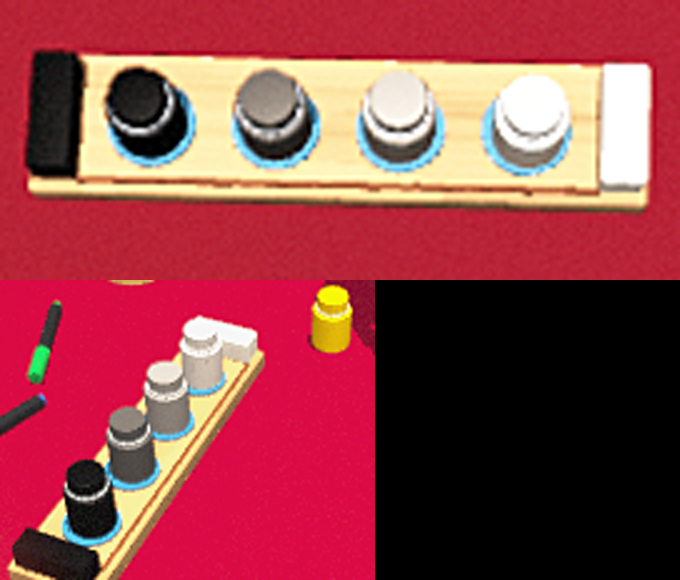

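All four jars now stand upright and centred within about 2 mm in the top view, palest beside the white block and black beside the black block. The gripper is clear of everything.

```bash
python3 -c "
from workcell import *
hand_in()"
```

```text
the job is handed in; nothing more can be done
```

The four ink jars stand upright on the blue pads in shade order, and I have handed the job in. From the white block they run pale (pad_1), middle grey (pad_2), dark grey (pad_3), then black (pad_4) beside the black block. It took about 58 s of the 106 s allowed, and no wrist force I read went above about 2.5 N.

- **Black jar moved once more:** it first sat about 4 mm off its pad centre, so I gripped it again and shifted it.
- **Last check, top view:** all four jars measured within about 2 mm of their pad centres, and both views show them upright with the gripper well clear.
- **Disagreement:** the side-view fit still put the black jar about 4 mm off along the row. I trusted the top view, because dark edges spoil the side silhouette. For the other three jars the side-view fit gave no usable result.
- **Tilt when lowering:** the gripper leaned up to about 1.6° as it set jars down, which may have left a bottom edge up to about 1 mm off the pad before release.

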